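# Click the revolving caddy home and open the push-and-turn tablet bottle

## Robot

A 6-joint arm with a two-finger parallel gripper is mounted at the origin on the work surface. World frame = base frame: x ahead of the robot, y to its left, z up, the work surface at z = 0. Lengths are in mm, angles in rad, forces in N, time in s.
With the tool pointing down it reaches from about 250 to 775 mm from the base axis. Payload 4 kg.
Tool frame: the origin (TCP) lies on the centre line of the jaws, within the pads' length; the fingertips stand bot.tip_reach ahead of it and the grasp point (between the pads) lies 3 mm ahead of it (bot.tip_reach is the distance from the TCP to the fingertips, in mm); z points along the fingers, y is the line along which they close (so a half turn about z gives the same grasp; the last joint's range is limited). The gripper opens to 85 mm and grips with 20 to 120 N. Pads are 22 mm wide; open, the fingers measure 114 mm over their backs; the gripper's body (76 mm by 85 mm) begins 54 mm behind the grasp point. The pads swing forward as they close: fully open they stand 13 mm farther back than shut.
Start: joints at [1.147, 0.087, 1.371, -0, 1.684, -0.103], TCP at [173.437, 521.953, 253.341] pointing down, gripper open.
Joint ranges: [-3.1, 3.1], [-0.76, 2.03], [0.27, 2.55], [-1.08, 4.22], [0.17, 2.65], [-2.57, 2.57]. Speed limits (rad/s): [2.79, 2.79, 3.14, 3.14, 3.14, 3.14].

## Interface

Orientations are given as a rotation vector (axis times angle).
In Python, from rig import status, imaging, job, bot gives the robot as it stands. The module is installed in compiled form; this text tells all that it offers.
- The arm moves only by the shell command python3 -m crank 'ROWS' [FORCE]. ROWS is JSON, a list of rows, each a list of 3 entries, a list of its own where there are three numbers: the shift along the tool's x, y, z in units of 80 mm (1.0 is 80 mm), then the turn, a rotation vector about the tool's x, y, z in units of 2 rad (1.0 is 2 rad), then the closure, from 0 (fully open) to 1 (shut). A call has 1 to 20 rows; each row is the pose to reach, as a shift and turn from the pose commanded when the call began, along the tool's axes at that moment; what a row does not reach only later rows make up. A row lasts 1/12 s, in which the tool goes at most 41.7 mm and 7.16 degrees, less where a joint would pass 70% of its speed; a pose out of reach is approached as far as the arm can. A call with a number of a shift or a turn outside -1 to 1 is refused whole. A call with a gripper value outside its range is refused whole. The fingers move at their own pace and stop on an object; FORCE is the grip in N (left out, the last holds). Time passes only in rows, so rows that repeat a pose let the fingers close. It gives the time, the measured TCP pose, the force, the opening and the grip force at its end, in the units of the state.
- status.get_obs(): the state, without advancing time (a new reading comes with each control period).
- imaging.get_image(name): name is "side" or "top"; returns the picture (384x512x3 uint8, red, green, blue); there is no depth.
- imaging.get_calibration(name): a dict with "fovy" (degrees; the focal length in pixels is half the picture's height over the tangent of half this angle, whatever the lens; pixels are square), "cx", "cy" (the principal point, pixels), "extrinsics" (4x4, takes a point from camera to world coordinates). Camera axes: x right, y up, looking along -z (the intrinsics and any distortion apply to the point x, -y, -z); pixel columns grow to the right and rows downward; lengths in mm; the calibration is good to about 2 mm. A picture is of the moment at which its call begins. get_calibration takes no time and is no camera call.
- job.sign_off(): hands the job in; it is judged then, once.
The state is a dict: "time": time; "joint_pos": joint angles; "joint_vel": joint speeds; "joint_efforts": joint torques, N m; "tool_pos": TCP position; "eef_rot": TCP orientation; "wrist_force": force on the tool from outside, world axes, zero at the start; "wrist_torque": the same for the moment, N m; "width": finger opening in mm; "gripper_force": force on a finger pad.
Only numpy, scipy, OpenCV 4.12 (cv2) and the standard library are available. Lean on these libraries where they do the work, as an engineer would, in place of code of your own. Each camera call takes 0.05 s, during which the arm holds its last target. There are 200 camera calls.

## Task

The revolving caddy on the TV stand has been left turned away: turn its tray until it clicks into its front stop, with the tablet bottle in line with the tongue of the base, so that it stands firm. Then press the bottle's white safety cap down, twist it counter-clockwise free while it is down, and lift it straight off; finish still holding the cap, upright and quite still, some 5 to 8 cm clear above the mouth of its bottle. Leave the bottle in its socket and the tray at its stop, and do not disturb the remote, puck, tin and tealight cup.

Things in the scene. Friction and masses are not known exactly. Their poses are not given: they have to be found in the camera images.
- caddy: fixed weighted base of the revolving caddy: black disc 200 mm across, 12 mm high, almost hidden under the tray. Origin on the turning axis at the stand's surface. Its front is -x: there a flat grey tongue 30 mm wide, 12 mm high, with a white stripe, sticks out to 148 mm from the axis, past the tray
- caddy_tray: grey round tray of the caddy, 244 mm across, turning about its z on the base; origin on the axis, floor 5 mm above it; the bottle is along its -x. At the front stop its axes match the base's; it starts turned 0.5 to 1.3 rad clockwise. Friction 0.03 N m; stays where left. Click stops every quarter turn: within about 0.05 rad it is pulled in, then under 0.01 rad of play; 0.45 N m gets it in or out
- caddy_handle (a point): centre of the blue carrying-handle bar, on the tray's turning axis, 138 mm above the stand; turns with the tray. Bar 54 mm long along this point's y, 14 mm thick along x, 24 mm high (top 150 mm above the stand), on two uprights 10 mm wide. The bottle stands 76 mm from the axis along -x, the remote 66 mm along +x
- socket (a point): centre of the floor of the bottle's square socket on the tray, 76 mm from the axis, 21 mm above the stand: 54 mm wide inside, walls 4 mm thick and 26 mm high; it stops the bottle turning. Axes as the tray's. The tray's lip, 3 mm thick, reaches 33 mm above the stand; a red mark on it is in line with the bottle
- bottle: amber square tablet bottle, body 52 x 52 mm to 46 mm height, then sloping in to a round neck of 31 mm diameter that ends at the mouth, 80 mm above the origin. Origin: centre of the underside. 140 g. Loose, upright in the tray's socket
- cap: white round ribbed push-and-turn cap, 46 mm across, 31.5 mm high, 37 g. Origin: centre of the open underside, z up through its top. Locked, its origin is 61 mm above the bottle's. A spring inside pushes it up: 5 N to start, 1.3 N more per mm, so 11 N at 4.5 mm and 13 N at 6 mm down; it bottoms out hard at 7.5 mm
- cap_top (a point): centre of the cap's top, 31.5 mm above its underside; 113.5 mm above the stand when locked. Once pressed down more than 4.5 mm (5.5 to 6.5 is sure) the cap can be turned counter-clockwise from above; after 40 to 90 degrees (65 is best) its three lugs are free and it lifts straight up. Not pressed far enough, it is blocked, and forcing it drags the bottle and tray along
- remote: black remote control, 38 x 128 x 14 mm, lying loose on the tray opposite the bottle; origin at the centre of its underside. Rides round with the tray
- puck: white streaming puck, 94 x 94 x 24 mm, loose on the stand; origin at the centre of its underside
- tin: red plastic tin with hinged lid, shut, 68 x 98 x 36 mm, loose on the stand; origin at the centre of its underside
- coaster: fixed blue ceramic coaster with cork bottom, 100 mm across, 9 mm thick; origin at the centre of its underside
- tealight: frosted glass tealight cup, 68 mm across the rim, 62 mm high, loose on the coaster; origin at the centre of its underside
Not all that is in view belongs to the job. What is shaped like the cap but brown or turquoise is not meant.

How it is judged (in metres and radians):
On the way, in this order (a step that is already met when the one before it is completed fails the run):
1. the tray rests clicked into its front stop (y of socket in the frame of caddy between -0.003 and 0.003 m and x of socket in the frame of caddy below 0 m and angular speed of caddy_tray below 0.1 rad/s), for 0.3 s.
2. with the tray at its stop, the cap is pressed down on the bottle by more than 4 mm (y of socket in the frame of caddy between -0.0045 and 0.0045 m and x of socket in the frame of caddy below 0 m and z of cap in the frame of bottle below 0.057 m and horizontal distance between cap and bottle below 0.004 m), for 0.1 s.
At the end, for the whole second after the job is handed in: Fingers hold the cap, upright within 15 degrees and still, underside 30 to 120 mm above the bottle's mouth and within 30 mm of straight over it, touching neither bottle nor caddy; bottle upright on its socket's floor (within 4 mm); tray at its front stop (within 0.04 rad) (contact force between cap and the fingers above 1 N and z of cap in the frame of bottle between 0.11 and 0.2 m and horizontal distance between cap and bottle below 0.03 m and angle between cap's own z axis and vertical below 0.26 rad and linear speed of each of cap, bottle below 0.03 m/s and contact force between cap and caddy below 0.1 N and contact force between cap and bottle below 0.1 N and z of bottle in the frame of caddy below 0.025 m and angle between bottle's own z axis and vertical below 0.1 rad and y of socket in the frame of caddy between -0.003 and 0.003 m and x of socket in the frame of caddy below 0 m and contact force between cap and caddy_tray below 0.1 N); the arm keeps its last pose, push and grip.
It fails at once if the bottle was pulled out of its socket (z of bottle in the frame of caddy above 0.038 m).
It fails at once if the remote was knocked off its place on the tray (x of remote in the frame of caddy_handle below 0.045 m or horizontal distance between remote and caddy_handle above 0.1 m or angle between remote's own z axis and vertical above 0.3 rad).
It fails at once if the puck was moved by more than 20 mm (distance of puck from where it was at the start of the episode above 0.02 m).
It fails at once if the tin was moved by more than 20 mm (distance of tin from where it was at the start of the episode above 0.02 m).
It fails at once if the tealight cup was moved by more than 20 mm or tipped (distance of tealight from where it was at the start of the episode above 0.02 m or angle between tealight's own z axis and vertical above 0.5 rad).
It also fails if it takes over 58 s, if anything falls off the work surface, if the arm or the gripper's body presses on something with over 40 N, if the wrist force passes 120 N, or if a joint passes its speed limit or range.

## Working session

There is one attempt and no reset: what is moved stays moved. The work goes in short steps, Python scripts to look and compute and a shell command to move; the robot and the scene stay as the last step left them, time stands still between calls to the robot, and variables do not carry over. Pictures are saved under pics/ and viewed, at most 10 in all, crops included, and the job is handed in when it is done.

```bash
mkdir -p pics; python3 - <<'E'
from rig import status, imaging, job, bot
import cv2
print(bot.tip_reach); o=status.get_obs(); print({k:o[k] for k in ('time','tool_pos','eef_rot','width','wrist_force')})
for n in('top','side'):
    im=imaging.get_image(n); cv2.imwrite(f'pics/{n}0.png',im[:,:,::-1]); print(n,imaging.get_calibration(n))
E
```

```text
22.0
{'time': 0.0, 'tool_pos': array([173.24776008, 521.51723392, 252.1233696 ]), 'eef_rot': array([-0.5016624 , -3.10072969,  0.00343026]), 'width': 85.25091713733663, 'wrist_force': array([-0.84020647, -0.56264641,  1.3283733 ])}
top {'fovy': 54.170017821630836, 'cx': 258.3949853416505, 'cy': 193.7510877388268, 'extrinsics': array([[ 6.85105108e-03,  9.87444304e-01, -1.57818914e-01,
         2.95179875e+02],
       [-9.99975517e-01,  6.98999970e-03,  3.25385910e-04,
         1.38606650e+01],
       [ 1.42445462e-03,  1.57812821e-01,  9.87468017e-01,
         1.14968355e+03],
       [ 0.00000000e+00,  0.00000000e+00,  0.00000000e+00,
         1.00000000e+00]])}
side {'fovy': 53.116811946163295, 'cx': 254.2345180063873, 'cy': 191.86875965122326, 'extrinsics': array([[-9.74350723e-01,  1.75830257e-01, -1.40443543e-01,
         3.48498310e+02],
       [-2.24857326e-01, -7.35923143e-01,  6.38636290e-01,
         6.04421963e+02],
       [ 8.93592897e-03,  6.53835491e-01,  7.56583968e-01,
         7.78833838e+02],
       [ 0.00000000e+00,  0.00000000e+00,  0.00000000e+00,
         1.00000000e+00]])}
```

View pics/top0.png

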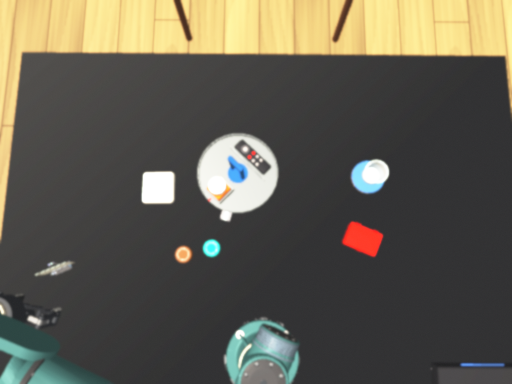

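View pics/side0.png

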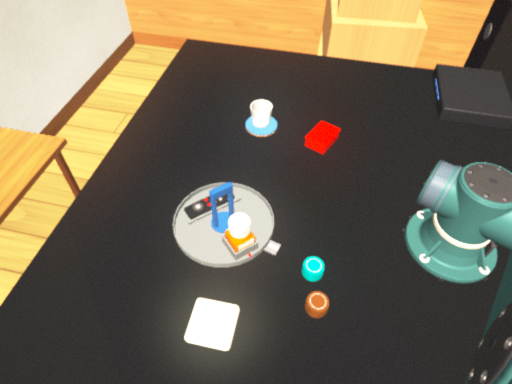

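The top view shows the caddy at about (237,173), the tongue end at (226,215) and the cap at (217,185). The puck is at (158,187), the tin at (362,238) and the tealight at (373,173). I'll enlarge the caddy area.

```bash
python3 - <<'E'
import cv2
a=cv2.imread('pics/top0.png')[125:230,185:290]; b=cv2.imread('pics/side0.png')[170:275,165:290]
cv2.imwrite('pics/tc.png',cv2.resize(a,None,fx=5.7,fy=5.7,interpolation=cv2.INTER_CUBIC))
cv2.imwrite('pics/sc.png',cv2.resize(b,None,fx=5.7,fy=5.7,interpolation=cv2.INTER_CUBIC))
E
```

```text
(no output)
```

View pics/tc.png

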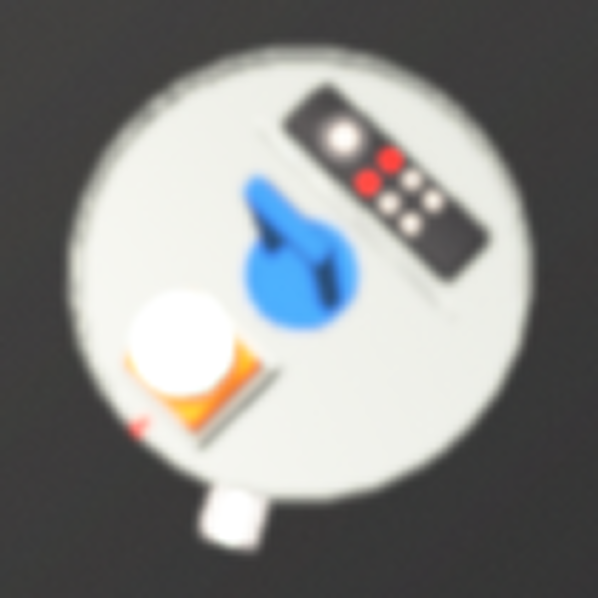

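View pics/sc.png

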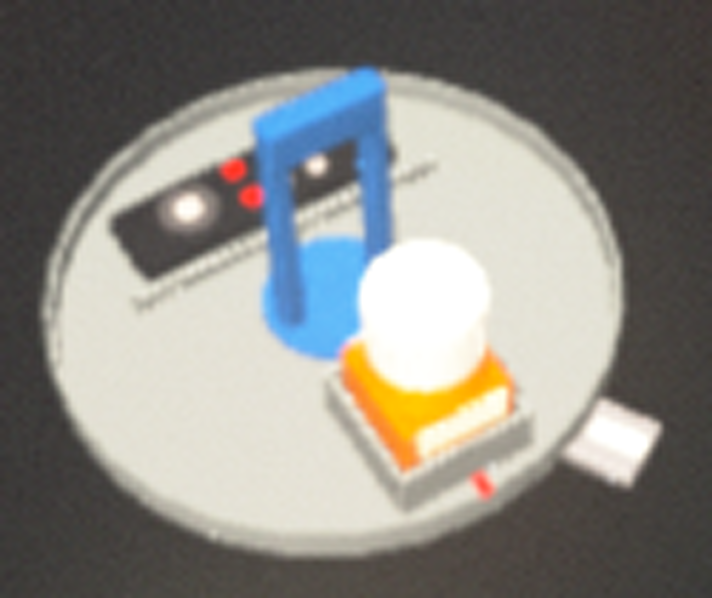

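The crops give clear features to fit: rim, red mark, handle bar, tongue tip and cap. I'll fit the axis, base yaw and tray yaw to both views together.

```bash
cat > h.py <<'E'
import numpy as np
from rig import imaging
def proj(n,P):
    c=imaging.get_calibration(n); E=np.array(c['extrinsics']); f=192/np.tan(np.radians(c['fovy']/2))
    q=(np.atleast_2d(P)-E[:3,3])@E[:3,:3]
    return np.c_[c['cx']+f*q[:,0]/-q[:,2], c['cy']-f*q[:,1]/-q[:,2]]
def ray(n,uv,z):
    c=imaging.get_calibration(n); E=np.array(c['extrinsics']); f=192/np.tan(np.radians(c['fovy']/2))
    d=E[:3,:3]@np.array([(uv[0]-c['cx'])/f,-(uv[1]-c['cy'])/f,-1]); return E[:3,3]+d*(z-E[2,3])/d[2]
def full(off,p): return (np.array(p)+.5)/5.7-.5+np.array(off)
E
python3 - <<'E'
from h import *
from scipy.optimize import least_squares
T=(185,125);S=(165,170)
top=dict(mark=(138,428),ba=(258,190),bb=(325,250),ton=(229,545),cap=(181,343))
side=dict(mark=(484,484),bb=(268,127),ba=(366,75),ton=(645,458),cap=(425,289))
rim=dict(top=[70,533,45,503],side=[43,622,68,540])
def model(p):
    x,y,b,t=p
    def w(P,a): c,s=np.cos(a),np.sin(a); return [x+c*P[0]-s*P[1],y+s*P[0]+c*P[1],P[2]]
    return dict(mark=w((-121,0,33),t),ba=w((0,25,150),t),bb=w((0,-25,150),t),ton=w((-148,0,12),b),cap=w((-76,0,113.5),t))
def res(p,show=0):
    r=[];q=p[:4];a=np.linspace(0,2*np.pi,400)
    for n,o,d,off in(('top',T,top,p[4:6]),('side',S,side,p[6:8])):
        m=model(q)
        for k in d:
            M=m[k]
            if k in('ba','bb') : pass
            e=proj(n,M)[0]+off-full(o,d[k]); r+=list(e)
            if show: print(n,k,e.round(2))
        c=proj(n,np.c_[q[0]+122*np.cos(a),q[1]+122*np.sin(a),a*0+33])+off
        ex=np.array([c[:,0].min(),c[:,0].max(),c[:,1].min(),c[:,1].max()])
        R=rim[n]; g=[*full(o,(R[0],R[2])),*full(o,(R[1],R[3]))]; e=ex-np.array(g)[[0,2,1,3]]
        r+=list(e)
        if show: print(n,'rim',e.round(2))
    return np.r_[r,np.array(p[4:])*0.7]
for b0,t0 in((0,-.7),):
    s=least_squares(res,[370,60,b0,t0,0,0,0,0],loss='soft_l1'); print(s.cost,s.x.round(3),'diff',s.x[2]-s.x[3]); res(s.x,1)
for n,uv,z in(('top',(158,187),24),('top',(212,248),25),('top',(183,254),25),('top',(362,238),36),('side',(213,324),24),('side',(313,265),30),('side',(317,301),30)): print(n,ray(n,uv,z).round(0))
m=model(s.x[:4]);print({k:np.round(v,1) for k,v in m.items()})
E
```

```text
Traceback (most recent call last):
  File "h.py", line 4, in proj
    c=imaging.get_calibration(n); E=np.array(c['extrinsics']); f=192/np.tan(np.radians(c['fovy']/2))
ValueError: time passes only in moves, steps and waits
```

```bash
cat > h.py <<'E'
import numpy as np
from rig import imaging
C={n:imaging.get_calibration(n) for n in('top','side')}
def proj(n,P):
    c=C[n]; E=np.array(c['extrinsics']); f=192/np.tan(np.radians(c['fovy']/2))
    q=(np.atleast_2d(P)-E[:3,3])@E[:3,:3]
    return np.c_[c['cx']+f*q[:,0]/-q[:,2], c['cy']-f*q[:,1]/-q[:,2]]
def ray(n,uv,z):
    c=C[n]; E=np.array(c['extrinsics']); f=192/np.tan(np.radians(c['fovy']/2))
    d=E[:3,:3]@np.array([(uv[0]-c['cx'])/f,-(uv[1]-c['cy'])/f,-1]); return E[:3,3]+d*(z-E[2,3])/d[2]
def full(off,p): return (np.array(p)+.5)/5.7-.5+np.array(off)
E
cat > fit.py <<'E'
from h import *
from scipy.optimize import least_squares
T=(185,125);S=(165,170)
top=dict(mark=(138,428),ba=(258,190),bb=(325,250),ton=(229,545),cap=(181,343))
side=dict(mark=(484,484),ba=(268,127),bb=(366,75),ton=(645,458),cap=(425,289))
rim=dict(top=[70,533,45,503],side=[43,622,68,540])
def model(p):
    x,y,b,t=p
    def w(P,a): c,s=np.cos(a),np.sin(a); return [x+c*P[0]-s*P[1],y+s*P[0]+c*P[1],P[2]]
    return dict(mark=w((-121,0,33),t),ba=w((0,25,150),t),bb=w((0,-25,150),t),ton=w((-148,0,12),b),cap=w((-76,0,113.5),t))
def res(p,show=0):
    r=[];q=p[:4];a=np.linspace(0,2*np.pi,400)
    for n,o,d,off in(('top',T,top,p[4:6]),('side',S,side,p[6:8])):
        m=model(q)
        for k in d:
            e=proj(n,m[k])[0]+off-full(o,d[k]); r+=list(e)
            if show: print(n,k,e.round(2))
        c=proj(n,np.c_[q[0]+122*np.cos(a),q[1]+122*np.sin(a),a*0+33])+off
        ex=np.array([c[:,0].min(),c[:,0].max(),c[:,1].min(),c[:,1].max()])
        R=rim[n]; g=[*full(o,(R[0],R[2])),*full(o,(R[1],R[3]))]; e=ex-np.array(g)[[0,2,1,3]]
        r+=list(e)
        if show: print(n,'rim',e.round(2))
    return np.r_[r,np.array(p[4:])*0.7]
s=least_squares(res,[370,60,0,-.7,0,0,0,0],loss='soft_l1'); print(s.cost,s.x.round(3),'diff',s.x[2]-s.x[3]); res(s.x,1)
for n,uv,z in(('top',(158,187),24),('top',(212,248),25),('top',(183,254),25),('top',(362,238),36),('side',(213,324),24),('side',(313,265),30),('side',(317,301),30)): print(n,ray(n,uv,z).round(0))
m=model(s.x[:4]);print({k:np.round(v,1) for k,v in m.items()})
E
python3 fit.py
```

```text
5.743972057689634 [ 5.39795e+02  7.72240e+01  1.22960e+01 -7.73000e-01  5.40000e-02
  4.90000e-02 -1.96000e-01  8.00000e-03] diff 13.06941111507835
top mark [0.24 0.5 ]
top ba [-0.93 -1.21]
top bb [0.2  0.82]
top ton [-0.52 -0.66]
top cap [0.53 0.08]
top rim [ 0.61 -0.33  1.07 -0.73]
side mark [0.46 1.33]
side ba [-1.28 -0.16]
side bb [ 1.5  -0.18]
side ton [-0.03 -0.8 ]
side cap [-0.35  0.46]
side rim [-0.   -0.    0.35 -0.73]
top [494. 319.  24.]
top [311. 150.  25.]
top [293. 235.  25.]
top [ 343. -293.   36.]
side [490. 327.  24.]
side [313. 151.  30.]
side [294. 233.  30.]
{'mark': array([453.2, 161.7,  33. ]), 'ba': array([557.3,  95.1, 150. ]), 'bb': array([522.3,  59.3, 150. ]), 'ton': array([397.2, 116.7,  12. ]), 'cap': array([485.4, 130.3, 113.5])}
```

The fit is consistent to about 1 px:
- Axis at (540, 77).
- Base yaw −0.27 and tray yaw −0.77, so the tray must turn about +0.50 rad.
- Puck at about (492, 322), well clear of the work.

Next I move over the handle.

```bash
cat > plan.py <<'E'
# plan.py x y z theta : rel. shift/turn in units from the measured pose (tool pointing down)
import sys,numpy as np
from scipy.spatial.transform import Rotation as R
from rig import status
o=status.get_obs(); p=o['tool_pos']; M=R.from_rotvec(o['eef_rot']); m=M.as_matrix(); th=np.arctan2(m[1,1],m[0,1])
print('t',round(o['time'],2),'pos',p.round(1),'th',th.round(3),'tilt',(m[:,2]).round(3),'F',o['wrist_force'].round(1),'T',o['wrist_torque'].round(2),'w',round(o['width'],1),'g',round(float(o['gripper_force']),1),'j6',o['joint_pos'][5].round(3))
if len(sys.argv)>4:
    x,y,z,t=map(float,sys.argv[1:5]); W=R.from_euler('z',t-np.pi/2)*R.from_matrix([[-1,0,0],[0,1,0],[0,0,-1]])
    print('shift',(m.T@(np.array([x,y,z])-p)/80).round(3),'turn',((M.inv()*W).as_rotvec()/2).round(3))
E
R='[[[-0.872,-0.546,0],[0,0,0],0],[[-0.872,-0.546,0],[0,0,0],0],[[-0.872,-0.546,0],[0,0,0],0],[[-0.872,-0.546,0],[0,0,0],0]]'; unset R
python3 -m crank '[[[-0.44,-0.27,0],[0,0,0],0],[[-0.872,-0.546,0],[0,0,0],0],[[-0.872,-0.546,0],[0,0,0],0],[[-0.872,-0.546,0],[0,0,0],0]]'
python3 -m crank '[[[-0.44,-0.27,0],[0,0,0],0],[[-0.872,-0.546,0],[0,0,0],0],[[-0.872,-0.546,0],[0,0,0],0]]'
python3 -m crank '[[[-0.44,-0.27,0],[0,0,0],0],[[-0.872,-0.546,0],[0,0,0],0],[[-0.872,-0.546,0],[0,0,0],0]]'
python3 plan.py 539.8 77.2 190 -0.773
```

```text
time: 0.43
tool_pos: [226.8, 457.3, 253.0]
eef_rot: [-0.507, -3.1, 0.0]
wrist_force: [-0.4, -0.2, 0.5]
width: 85.3
gripper_force: 0.0
time: 0.68
tool_pos: [281.2, 391.8, 253.1]
eef_rot: [0.51, 3.097, -0.004]
wrist_force: [-0.5, 1.1, 0.0]
width: 85.9
gripper_force: 0.0
time: 0.93
tool_pos: [333.8, 328.3, 253.1]
eef_rot: [0.511, 3.097, -0.004]
wrist_force: [-0.5, 0.6, -0.3]
width: 85.3
gripper_force: 0.0
t 0.93 pos [333.8 328.3 253.1] th 1.244 tilt [ 0.002 -0.003 -1.   ] F [-0.5  0.6 -0.3] T [ 0.02 -0.03  0.04] w 85.3 g 0.0 j6 -0.586
shift [-3.445 -2.143  0.803] turn [1.000e-03 2.000e-03 1.008e+00]
```

```bash

python3 -m crank '[[[-0.44,-0.27,0],[0,0,0],0],[[-0.86,-0.536,0],[0,0,0],0],[[-0.86,-0.536,0],[0,0,0],0]]' >/dev/null
python3 -m crank '[[[-0.44,-0.27,0],[0,0,0],0],[[-0.86,-0.536,0],[0,0,0],0],[[-0.86,-0.536,0],[0,0,0],0]]' >/dev/null
python3 -m crank '[[[-0.44,-0.27,0],[0,0,0],0],[[-0.86,-0.536,0],[0,0,0],0],[[-0.86,-0.536,0],[0,0,0],0]]' >/dev/null
python3 -m crank '[[[-0.44,-0.27,0],[0,0,0.06],0],[[-0.86,-0.536,0],[0,0,0.12],0],[[-0.86,-0.536,0],[0,0,0.18],0],[[-0.86,-0.536,0],[0,0,0.24],0],[[-0.86,-0.536,0],[0,0,0.3],0],[[-0.86,-0.536,0],[0,0,0.36],0],[[-0.86,-0.536,0],[0,0,0.42],0],[[-0.86,-0.536,0],[0,0,0.48],0],[[-0.86,-0.536,0],[0,0,0.54],0],[[-0.86,-0.536,0],[0,0,0.6],0],[[-0.86,-0.536,0],[0,0,0.66],0],[[-0.86,-0.536,0],[0,0,0.72],0],[[-0.86,-0.536,0],[0,0,0.78],0],[[-0.86,-0.536,0],[0,0,0.84],0],[[-0.86,-0.536,0],[0,0,0.9],0],[[-0.86,-0.536,0],[0,0,0.96],0],[[-0.86,-0.536,0],[0,0,1.0],0],[[-0.86,-0.536,0],[0,0,1.0],0],[[-0.86,-0.536,0],[0,0,1.0],0]]' >/dev/null
python3 plan.py 539.8 77.2 190 -0.773
```

```text
t 3.27 pos [537.6  83.8 253.1] th -0.746 tilt [-0.001  0.001 -1.   ] F [-0.3  0.2  0.6] T [-0.05  0.02 -0.02] w 85.2 g 0.0 j6 0.796
shift [-0.042  0.077  0.788] turn [-0.    -0.     0.013]
```

```bash

python3 -m crank '[[[-0.042,0.077,0.4],[0,0,0.013],0.3],[[-0.042,0.077,0.788],[0,0,0.013],0.3],[[-0.042,0.077,0.788],[0,0,0.013],0.3],[[-0.042,0.077,0.788],[0,0,0.013],0.3]]' 30 >/dev/null
python3 plan.py 539.8 77.2 143 -0.773
python3 - <<'E'
from rig import imaging
import cv2
for n in('top','side'): cv2.imwrite(f'pics/{n}1.png',imaging.get_image(n)[:,:,::-1])
a=cv2.imread('pics/side1.png')[130:280,150:300]
cv2.imwrite('pics/s1c.png',cv2.resize(a,None,fx=4,fy=4,interpolation=cv2.INTER_CUBIC))
E
```

```text
t 3.6 pos [538.6  76.1 188.2] th -0.774 tilt [-0.005  0.    -1.   ] F [-0.3  1.   0.3] T [-0.    0.01 -0.03] w 59.6 g 0.0 j6 0.81
shift [0.023 0.003 0.565] turn [-0.002  0.002 -0.001]
```

View pics/s1c.png

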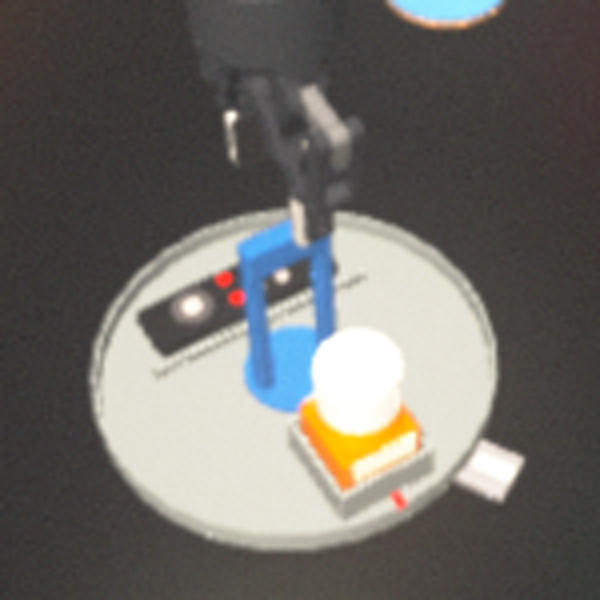

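The open fingers straddle the blue bar from above, with the bar at crop (280,245) and the near finger at (312,225), so they are lined up. I descend and close gently.

```bash

python3 -m crank '[[[0.023,0.003,0.3],[0,0,0],0.3],[[0.023,0.003,0.565],[0,0,0],0.3],[[0.023,0.003,0.565],[0,0,0],0.3],[[0.023,0.003,0.565],[0,0,0],0.5],[[0.023,0.003,0.565],[0,0,0],0.65],[[0.023,0.003,0.565],[0,0,0],0.75],[[0.023,0.003,0.565],[0,0,0],0.85],[[0.023,0.003,0.565],[0,0,0],1],[[0.023,0.003,0.565],[0,0,0],1],[[0.023,0.003,0.565],[0,0,0],1]]' 20 >/dev/null
python3 plan.py 539.8 77.2 143 -0.27
```

```text
t 4.53 pos [540.7  78.8 147.8] th -0.775 tilt [-0.     0.005 -1.   ] F [-5.7  6.   6.5] T [ 0.86  0.93 -0.07] w 13.6 g 20.6 j6 0.813
shift [-0.022  0.006  0.06 ] turn [-0.001 -0.002 -0.252]
```

```bash

python3 -m crank '[[[0,-0.03,0],[0,0,-0.03],1],[[0,-0.03,0],[0,0,-0.06],1],[[0,-0.03,0],[0,0,-0.09],1],[[0,-0.03,0],[0,0,-0.12],1],[[0,-0.03,0],[0,0,-0.15],1],[[0,-0.03,0],[0,0,-0.18],1],[[0,-0.03,0],[0,0,-0.21],1],[[0,-0.03,0],[0,0,-0.24],1],[[0,-0.03,0],[0,0,-0.252],1],[[0,-0.03,0],[0,0,-0.252],1],[[0,-0.03,0],[0,0,-0.252],1],[[0,-0.03,0],[0,0,-0.252],1]]' 35 >/dev/null
python3 plan.py 539.8 77.2 143 -0.27
python3 - <<'E'
from rig import imaging
import cv2
for n in('top','side'): cv2.imwrite(f'pics/{n}2.png',imaging.get_image(n)[:,:,::-1])
a=cv2.imread('pics/side2.png')[170:275,165:290]
cv2.imwrite('pics/s2c.png',cv2.resize(a,None,fx=5.7,fy=5.7,interpolation=cv2.INTER_CUBIC))
E
```

```text
t 5.53 pos [540.3  79.  147.9] th -0.271 tilt [ 0.003  0.002 -1.   ] F [-2.6  2.6  5.1] T [0.34 0.67 0.21] w 13.3 g 37.2 j6 0.311
shift [-0.024  0.     0.061] turn [ 0.001 -0.001 -0.   ]
```

View pics/s2c.png

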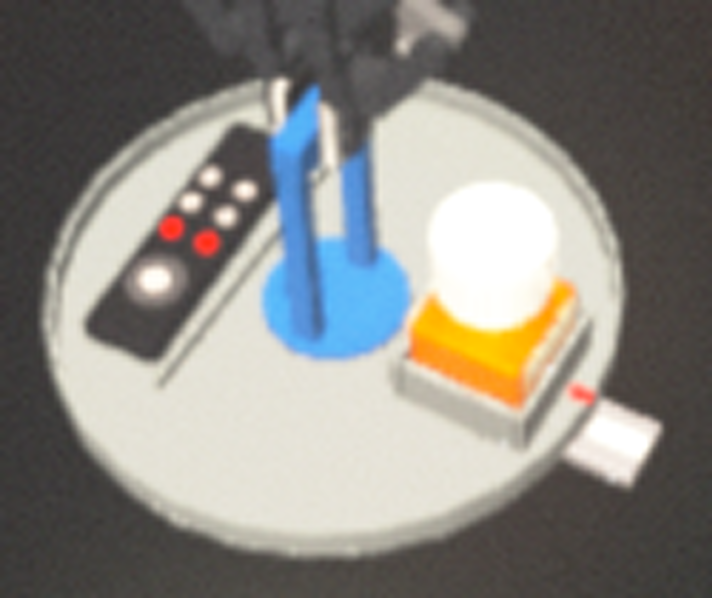

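The red mark is at (582,392) and the tongue tip at (645,458), close but perhaps a little short. The +0.21 N m moment suggests the detent is pulling further counter-clockwise. I'll check this numerically.

```bash
cat > c.py <<'E'
from h import *
S=(165,170)
for ya in(-.33,-.3,-.27,-.24,-.21,-.18):
    u=np.array([-np.cos(ya),-np.sin(ya)]); A=np.array([539.8,77.2]); o=[-.196,0]
    def c(r,z): return ((proj('side',[*(A+r*u),z])[0]+o-np.array(S)+.5)*5.7-.5).round(0)
    print(ya,'mark',c(121,33),'cap',c(76,113.5),'tongue',c(148,12),c(126,12))
E
python3 c.py
```

```text
-0.33 mark [580. 411.] cap [486. 242.] tongue [635. 469.] [588. 445.]
-0.3 mark [584. 405.] cap [489. 238.] tongue [640. 461.] [593. 438.]
-0.27 mark [588. 398.] cap [492. 234.] tongue [645. 453.] [597. 431.]
-0.24 mark [592. 391.] cap [495. 230.] tongue [649. 445.] [601. 425.]
-0.21 mark [596. 385.] cap [497. 226.] tongue [654. 437.] [605. 418.]
-0.18 mark [599. 378.] cap [500. 221.] tongue [658. 429.] [608. 411.]
```

```bash

python3 -m crank '[[[0,0,0],[0,0,0],0.7],[[0,0,0],[0,0,0],0.6],[[0,0,0],[0,0,0],0.5],[[0,0,0],[0,0,0],0.4],[[0,0,0],[0,0,0],0.4],[[0,0,-0.3],[0,0,0],0.4],[[0,0,-0.6],[0,0,0],0.4],[[0,0,-0.6],[0,0,0],0.4],[[0,0,-0.6],[0,0,0],0.4]]' >/dev/null
python3 plan.py 466.5 97.5 185 -0.27
python3 - <<'E'
from rig import imaging
import cv2,numpy as np
ims={}
for n in('top','side'): ims[n]=imaging.get_image(n)[:,:,::-1]; cv2.imwrite(f'pics/{n}3.png',ims[n])
f=lambda a:cv2.resize(a,(400,400),interpolation=cv2.INTER_CUBIC)
cv2.imwrite('pics/c3.png',np.hstack([f(ims['side'][190:260,220:290]),f(ims['top'][150:220,190:260])]))
for n in('side','top'):
    for t in(2,3):
        a=cv2.imread(f'pics/{n}{t}.png').astype(int); b,g,r=a[...,0],a[...,1],a[...,2]
        ys,xs=np.nonzero((r-g>50)&(abs(g-b)<60)&(r-b>45)); k=(xs>(255 if n=='side' else 195))&(xs<(285 if n=='side' else 235))&(ys>(225 if n=='side' else 185))&(ys<255)
        w=(r-g)[ys[k],xs[k]]; print(n,t,k.sum(),(xs[k]@w/w.sum()).round(2),(ys[k]@w/w.sum()).round(2))
E
```

```text
t 6.38 pos [540.9  78.2 194.9] th -0.272 tilt [ 0.004  0.    -1.   ] F [ 0.2  1.9 -1. ] T [ 0.04  0.02 -0.02] w 51.1 g 0.0 j6 0.312
shift [-0.018 -0.96   0.12 ] turn [ 0.002 -0.001 -0.001]
side 2 20 264.64 238.7
side 3 20 264.55 238.63
top 2 0 nan nan
top 3 0 nan nan<stdin>:11: RuntimeWarning: invalid value encountered in scalar divide
```

View pics/c3.png

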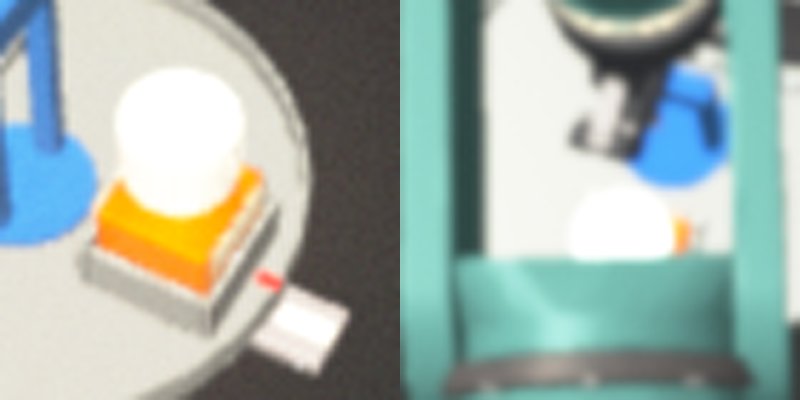

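```bash
python3 - <<'E'
from h import *
o=np.array([.196,0]);A=np.array([540.1,78.1])
for uv,z in(((264.55,238.63),33),((278.0,249.3),12)):
    d=ray('side',np.array(uv)+o,z)[:2]-A; print(np.hypot(*d).round(1),np.arctan2(-d[1],-d[0]).round(3))
E
python3 -m crank '[[[0,-0.48,0],[0,0,0],0.25],[[0,-0.94,0.1],[0,0,0],0.25],[[0,-0.94,0.1],[0,0,0],0.25],[[0,-0.94,0.1],[0,0,0],0.25],[[0,-0.94,0.1],[0,0,0],0.25]]' >/dev/null
python3 plan.py 466.8 98.4 107 -0.27
```

```text
113.5 -0.276
148.9 -0.265
t 6.9 pos [467.1  98.4 184.3] th -0.272 tilt [-0.001 -0.    -1.   ] F [ 0.  -0.5 -0.4] T [-0.02 -0.01 -0.05] w 64.1 g 0.0 j6 0.361
shift [-0.001 -0.004  0.966] turn [-0.     0.    -0.001]
```

The mark is at yaw −0.276 and the tongue at −0.265, so the tray is in its stop. I descend over the cap.

```bash

python3 -m crank '[[[0,0,0.3],[0,0,0],0.25],[[0,0,0.6],[0,0,0],0.25],[[0,0,0.8],[0,0,0],0.25],[[0,0,0.966],[0,0,0],0.25],[[0,0,0.966],[0,0,0],0.25],[[0,0,0.966],[0,0,0],0.25]]' 20 >/dev/null
python3 plan.py 466.8 98.4 107 -0.27
python3 -m crank '[[[0,0,0],[0,0,0],0.35],[[0,0,0],[0,0,0],0.42],[[0,0,0],[0,0,0],0.5],[[0,0,0],[0,0,0],0.6],[[0,0,0],[0,0,0],0.6],[[0,0,0],[0,0,0],0.6]]' 20 >/dev/null
python3 plan.py 466.8 98.4 107 -0.27
```

```text
t 7.4 pos [468.   98.1 107.5] th -0.273 tilt [-0.001 -0.    -1.   ] F [-1.1  0.4  0.6] T [ 0.   -0.03 -0.02] w 64.1 g 0.0 j6 0.361
shift [-0.001 -0.016  0.006] turn [-0.     0.    -0.001]
t 7.9 pos [468.   98.6 109.1] th -0.272 tilt [ 0.002  0.    -1.   ] F [-1.7 -0.3  5.1] T [0.08 0.19 0.  ] w 45.7 g 24.8 j6 0.361
shift [-0.006 -0.013  0.026] turn [ 0.001 -0.    -0.001]
```

The grasp is centred: width 45.7 mm and about 2 N sideways. I firm up the grip and press.

```bash

python3 -m crank '[[[0,0,0],[0,0,0],0.7],[[0,0,0],[0,0,0],0.7],[[0,0,0],[0,0,0],0.7]]' 80 >/dev/null
python3 plan.py
python3 -m crank '[[[0,0,0.03],[0,0,0],0.7],[[0,0,0.06],[0,0,0],0.7],[[0,0,0.08],[0,0,0],0.7],[[0,0,0.08],[0,0,0],0.7],[[0,0,0.08],[0,0,0],0.7],[[0,0,0.08],[0,0,0],0.7]]' >/dev/null
python3 plan.py
```

```text
t 8.15 pos [467.9  98.6 108.9] th -0.272 tilt [ 0.002  0.    -1.   ] F [-1.5 -0.   6.4] T [ 0.05  0.2  -0.07] w 44.4 g 80.8 j6 0.361
t 8.65 pos [468.2  98.6 104. ] th -0.272 tilt [ 0.003  0.    -1.   ] F [-3.9  0.1 12.3] T [-0.03  0.62 -0.06] w 44.4 g 81.7 j6 0.361
```

Force 12.3 N and about 5.8 mm of travel, within the safe band. Now I twist part way and check.

```bash

python3 -m crank '[[[0,0,0.003],[0,0,-0.02],0.7],[[0,0,0.003],[0,0,-0.05],0.7],[[0,0,0.003],[0,0,-0.08],0.7],[[0,0,0.003],[0,0,-0.11],0.7],[[0,0,0.003],[0,0,-0.14],0.7],[[0,0,0.003],[0,0,-0.17],0.7],[[0,0,0.003],[0,0,-0.2],0.7],[[0,0,0.003],[0,0,-0.2],0.7],[[0,0,0.003],[0,0,-0.2],0.7]]' >/dev/null
python3 plan.py
```

```text
t 9.4 pos [468.7  98.7 104. ] th 0.128 tilt [ 0.004  0.001 -1.   ] F [-3.4 -0.3 11. ] T [ 0.04  0.41 -0.05] w 44.3 g 81.7 j6 -0.039
```

```bash

python3 -m crank '[[[0,0,0.008],[0,0,-0.03],0.7],[[0,0,0.008],[0,0,-0.06],0.7],[[0,0,0.008],[0,0,-0.09],0.7],[[0,0,0.008],[0,0,-0.12],0.7],[[0,0,0.008],[0,0,-0.15],0.7],[[0,0,0.008],[0,0,-0.18],0.7],[[0,0,0.008],[0,0,-0.21],0.7],[[0,0,0.008],[0,0,-0.24],0.7],[[0,0,0.008],[0,0,-0.27],0.7],[[0,0,0.008],[0,0,-0.3],0.7],[[0,0,0.008],[0,0,-0.33],0.7],[[0,0,0.008],[0,0,-0.365],0.7],[[0,0,0.008],[0,0,-0.365],0.7],[[0,0,0.008],[0,0,-0.365],0.7]]' >/dev/null
python3 plan.py
python3 - <<'E'
from rig import imaging
import cv2
cv2.imwrite('pics/c4.png',cv2.resize(imaging.get_image('side')[180:270,200:290,::-1],(560,560),interpolation=cv2.INTER_CUBIC))
E
```

```text
t 10.57 pos [467.8  98.8 103.1] th 0.858 tilt [ 0.002  0.001 -1.   ] F [-5.9 -0.1 13. ] T [0.13 0.84 0.05] w 44.4 g 81.8 j6 -0.769
```

View pics/c4.png

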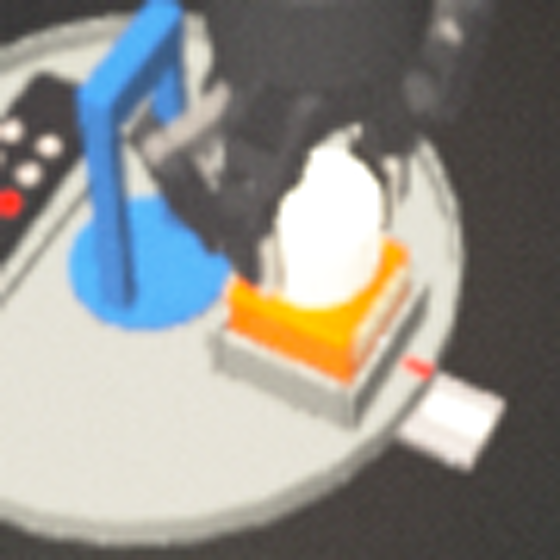

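The red mark at (418,368) still lines up with the tongue and the bottle has stayed square in its socket, so the cap has turned the full 65°. I lift slowly.

```bash

python3 -m crank '[[[0,0,-0.05],[0,0,0],0.7],[[0,0,-0.1],[0,0,0],0.7],[[0,0,-0.15],[0,0,0],0.7],[[0,0,-0.2],[0,0,0],0.7],[[0,0,-0.2],[0,0,0],0.7],[[0,0,-0.2],[0,0,0],0.7]]' >/dev/null
python3 plan.py
```

```text
t 11.12 pos [467.1  98.4 116.1] th 0.858 tilt [-0.001 -0.    -1.   ] F [-0.8  0.2  0.5] T [ 0.01  0.17 -0.04] w 44.6 g 81.4 j6 -0.769
```

The cap is free, with the wrist force near zero, so I lift it to about 65 mm above the mouth.

```bash

python3 -m crank '[[[0,0,-0.1],[0,0,0],0.7],[[0,0,-0.2],[0,0,0],0.7],[[0,0,-0.35],[0,0,0],0.7],[[0,0,-0.5],[0,0,0],0.7],[[0,0,-0.65],[0,0,0],0.7],[[0,0,-0.8],[0,0,0],0.7],[[0,0,-0.9],[0,0,0],0.7],[[0,0,-0.97],[0,0,0],0.7],[[0,0,-0.97],[0,0,0],0.7],[[0,0,-0.97],[0,0,0],0.7],[[0,0,-0.97],[0,0,0],0.7],[[0,0,-0.97],[0,0,0],0.7],[[0,0,-0.97],[0,0,0],0.7],[[0,0,-0.97],[0,0,0],0.7]]' >/dev/null
python3 plan.py
python3 - <<'E'
from rig import imaging
import cv2
cv2.imwrite('pics/c5.png',cv2.resize(imaging.get_image('side')[120:270,160:310,::-1],(580,580),interpolation=cv2.INTER_CUBIC))
E
```

```text
t 12.28 pos [467.   98.4 193.5] th 0.858 tilt [-0.001 -0.    -1.   ] F [ 0.1 -0.3 -0.6] T [-0.03 -0.01 -0.03] w 44.2 g 81.4 j6 -0.769
```

View pics/c5.png

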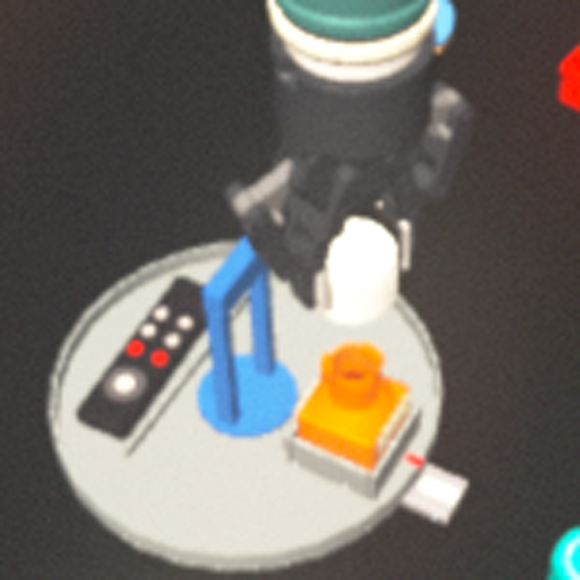

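The cap is held upright at (360,270), above the open bottle mouth at (352,360). The bottle is seated and the tray is at its stop, so I hand in.

```bash
python3 -c "
from rig import job
print(job.sign_off())"
```

```text
the job is handed in; nothing more can be done
None
```

I handed the job in at about 12 s: the tray is at its front stop, the bottle is in its socket, and the cap is held upright and still about 65 mm above the mouth (the sign-off gave no verdict).

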